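# Tap three latching test keys in order

### The job

Arm the repair bench's burn-in test on its four loose switch boxes: lightly push down the small round key first, then the square key, then the long bar key, each all the way down so that it stays down. Only touch the keys from above: do not strike or press hard, lift, tip or shove the boxes, leave the large round key up and leave everything else where it lies. Finish clear of everything.

Things in the scene. Friction and masses are not known exactly. Their poses are not given: they have to be found in the camera images.
- box_small_round: Loose grey switch box (0.7 kg, 60 x 60 x 40 mm high on rubber feet, small black cable gland on its +x side) with one black key in the middle of its top: a small round key, 22 mm across. Origin: centre of the underside; z up, x and y along the box's sides.
- top_small_round (a point): Centre of the top face of that key (a small round key, 22 mm across); it stands 56 mm above the bench with the key up and sinks with the key to 46 mm. Around the four boxes stand fixed soldering-iron stands and a parts cabinet up to 235 mm tall and, at the far left, hot-air equipment up to 405 mm: cross the bench with the tool tips about 300 mm up and come straight down on a key.
- key_small_round (a joint): How far that key is pushed down, m: 0 = up (16 mm proud of the box), 0.010 = fully down on its stop (6 mm proud). It slides straight down against about 3 N and stays where it is left.
- box_square: Loose grey switch box (0.7 kg, 60 x 60 x 40 mm high on rubber feet, small black cable gland on its +x side) with one black key in the middle of its top: a square key, 32 x 32 mm. Origin: centre of the underside; z up, x and y along the box's sides.
- top_square (a point): Centre of the top face of that key (a square key, 32 x 32 mm); it stands 56 mm above the bench with the key up and sinks with the key to 46 mm.
- key_square (a joint): How far that key is pushed down, m: 0 = up (16 mm proud of the box), 0.010 = fully down on its stop (6 mm proud). It slides straight down against about 3 N and stays where it is left.
- box_bar: Loose grey switch box (0.7 kg, 60 x 60 x 40 mm high on rubber feet, small black cable gland on its +x side) with one black key in the middle of its top: a long narrow bar key, 16 mm along the box's x by 50 mm along its y. Origin: centre of the underside; z up, x and y along the box's sides.
- top_bar (a point): Centre of the top face of that key (a long narrow bar key, 16 mm along the box's x by 50 mm along its y); it stands 56 mm above the bench with the key up and sinks with the key to 46 mm.
- key_bar (a joint): How far that key is pushed down, m: 0 = up (16 mm proud of the box), 0.010 = fully down on its stop (6 mm proud). It slides straight down against about 3 N and stays where it is left.
- box_large_round: Loose grey switch box (0.7 kg, 60 x 60 x 40 mm high on rubber feet, small black cable gland on its +x side) with one black key in the middle of its top: a large round key, 42 mm across; not to be pressed. Origin: centre of the underside; z up, x and y along the box's sides.
- top_large_round (a point): Centre of the top face of that key (a large round key, 42 mm across); it stands 56 mm above the bench with the key up and sinks with the key to 46 mm.
- key_large_round (a joint): How far that key is pushed down, m: 0 = up (16 mm proud of the box), 0.010 = fully down on its stop (6 mm proud). It slides straight down against about 3 N and stays where it is left.
- transformer: Bystander, loose, to be left alone: mains transformer block, 63 x 50 x 50 mm. Origin: centre of the underside.
- tape_measure: Bystander, loose, to be left alone: pocket tape measure, 68 x 66 x 35 mm. Origin: centre of the underside.
- tweezers: Bystander, loose, to be left alone: steel tweezers lying flat, 122 x 19 x 9 mm. Origin: centre of the underside.

How it is judged:
By the outcome, as a careful person would: the job done as asked, in the order asked, and still so for the second after the job is handed in, with the robot touching nothing.
It also fails if it takes over 58 s, if anything falls off the work surface, if the arm or the gripper's body presses on something with over 40 N, if the wrist force passes 120 N, or if a joint passes its speed limit or range.

### The arm

A 6-joint arm with a two-finger parallel gripper is mounted at the origin on the work surface; the furniture and walls round the work are solid. World frame = base frame: x ahead of the robot, y to its left, z up, the work surface at z = 0. Lengths are in m, angles in rad, forces in N, time in s.
With the tool pointing down it reaches from about 0.35 to 0.85 m from the base axis. Payload 8.1 kg.
Tool frame: the origin (TCP) lies midway between the tips of the shut fingers; the grasp point (between the pads) lies robot.pinch_z behind it (robot.pinch_z is the distance from the TCP to the grasp point, in m); z points along the fingers, y is the line along which they close (so a half turn about z gives the same grasp; the last joint's range is limited). The gripper opens to 93 mm and grips with 3 to 60 N. Pads are 15 mm wide; open, the fingers measure 128 mm over their backs; the gripper's body (75 mm by 188 mm) begins 65 mm behind the grasp point.
Start: joints at [-1.383, 0.13, 1.488, -0, 1.523, -0.085], TCP at [0.162, -0.578, 0.219] pointing down, gripper open.
Joint ranges: [-2.96, 2.96], [-0.89, 2.26], [0.02, 2.5], [-1.34, 4.48], [0, 2.73], [-2.66, 2.66]. Speed limits (rad/s): [2.39, 2.39, 2.79, 3.14, 3.14, 3.14].

### API

Orientations are given as a rotation vector (axis times angle).
In Python, from plant import robot gives the robot as it stands.
- The arm moves only by the tool arm_command, never from a script. Its argument "targets" is a list of rows, each an object of numbers: "x", "y", "z": the shift along the world's x, y, z in units of 500 mm (1.0 is 500 mm); "rx", "ry", "rz": the turn, a rotation vector about the world's x, y, z in units of 2 rad (1.0 is 2 rad); "claw": the closure in counts, from 0 (fully open) to 255 (shut). In form: [{"x": .., "y": .., "z": .., "rx": .., "ry": .., "rz": .., "claw": ..}, ...]. A call has 1 to 10 rows; each row is the pose to reach, as a shift and turn from the pose commanded when the call began; what a row does not reach only later rows make up. A row lasts 1/12 s, in which the tool goes at most 41.7 mm and 7.16 degrees, less where a joint would pass 70% of its speed; a pose out of reach is approached as far as the arm can. A call with a number of a shift or a turn outside -1 to 1 is refused whole. A call with a gripper value outside its range is refused whole. The fingers move at their own pace and stop on an object; "squeeze" is the grip in N (left out, the last holds). Time passes only in rows, so rows that repeat a pose let the fingers close. It gives the time, the measured TCP pose, the force, the opening and the grip force at its end, in the units of the state.
- robot.read_state(): the state, without advancing time (a new reading comes with each control period).
- robot.read_camera(name): name is "side" or "top" or "wrist"; returns (picture, depth): 384x512x3 uint8, red, green, blue; 384x512 float32, m along the optical axis (not along the pixel's ray), 0 where there is no reading.
- robot.get_calibration(name): a dict with "intrinsics" (3x3 intrinsics, pixels), "origin" and "orientation" of the camera in the world. Camera axes: x right, y up, looking along -z (the intrinsics and any distortion apply to the point x, -y, -z); pixel columns grow to the right and rows downward; lengths in m; the calibration is good to about 2 mm. The wrist camera is an equidistant fisheye: a pixel r from the principal point sees the ray r / f radians off the axis. A picture is of the moment at which its call begins: read the wrist's pose just before it. get_calibration takes no time and is no camera call; for the wrist camera it gives the pose at the moment of the call.
- robot.close_job(): hands the job in; it is judged then, once.
The state is a dict: "t": time; "q": joint angles; "dq": joint speeds; "joint_torque": joint torques, N m; "tool_pos": TCP position; "orientation": TCP orientation; "force": force on the tool from outside, world axes, zero at the start; "wrist_torque": the same for the moment, N m; "opening": finger opening in m; "gripper_force": force on a finger pad.
Only numpy, scipy, OpenCV 4.12 (cv2) and the standard library are available. Lean on these libraries where they do the work, as an engineer would, in place of code of your own. Each camera call takes 0.05 s, during which the arm holds its last target. There are 200 camera calls.

## Working session

There is one attempt and no reset: what is moved stays moved. The work goes in short steps, Python scripts to look and compute and a tool call to move; the robot and the scene stay as the last step left them, time stands still between calls to the robot, and variables do not carry over. Pictures are saved under pics/ and viewed, at most 10 in all, crops included, and the job is handed in when it is done.

Besides the shell and the picture viewer there is one more tool, called by a JSON object that holds its "fn" and its "kwargs". arm_command: Moves the arm, as the interface text tells. Shifts and turns lie within -1 to 1; 1 stands for 500 mm of shift or 2 rad of turn. Its arguments: {"type":"object","properties":{"targets":{"type":"array","items":{"type":"object","properties":{"x":{"type":"number","minimum":-1,"maximum":1},"y":{"type":"number","minimum":-1,"maximum":1},"z":{"type":"number","minimum":-1,"maximum":1},"rx":{"type":"number","minimum":-1,"maximum":1},"ry":{"type":"number","minimum":-1,"maximum":1},"rz":{"type":"number","minimum":-1,"maximum":1},"claw":{"type":"number"}}}},"squeeze":{"type":"number"}},"required":["targets"]}

```bash
mkdir -p pics
cat > h.py <<'E'
from plant import robot
import numpy as np, cv2
def shot(n,f):
    im,d=robot.read_camera(n); cv2.imwrite(f'pics/{f}.png',im[:,:,::-1]); np.save(f'pics/{f}.npy',d); return im,d
def cloud(n,d):
    c=robot.get_calibration(n);K=np.array(c['intrinsics']);R=np.array(c['orientation'])
    if R.shape==(3,):
        R=cv2.Rodrigues(R)[0]
    v,u=np.mgrid[:384,:512]
    p=np.dstack([(u-K[0,2])/K[0,0]*d,-(v-K[1,2])/K[1,1]*d,-d])
    return p@R.T+np.array(c['origin'])
E
python3 - <<'E'
from h import *
for n in('top','side'):
    im,d=shot(n,n+'0'); c=robot.get_calibration(n); print(n,c)
s=robot.read_state();print({k:s[k] for k in('t','tool_pos','orientation','force','opening')},robot.pinch_z)
E
```

```text
top {'intrinsics': array([[442.3684217 ,   0.        , 251.57301905],
       [  0.        , 442.3684217 , 188.70591646],
       [  0.        ,   0.        ,   1.        ]]), 'origin': array([0.37493363, 0.0108354 , 1.63201453]), 'orientation': array([ 0.08102292, -0.10084188, -1.58245467])}
side {'intrinsics': array([[370.8348944 ,   0.        , 252.97539775],
       [  0.        , 370.8348944 , 185.53963207],
       [  0.        ,   0.        ,   1.        ]]), 'origin': array([0.61699413, 0.85231142, 0.97399315]), 'orientation': array([0.05355649, 1.13493032, 2.83605645])}
{'t': 0.1, 'tool_pos': array([ 0.16158014, -0.57730357,  0.21769994]), 'orientation': array([-3.11078100e+00, -4.26924156e-01,  1.58524222e-04]), 'force': array([0.14268645, 0.78052483, 0.5068784 ]), 'opening': 0.09278116526673766} 0.0188
```

View pics/top0.png

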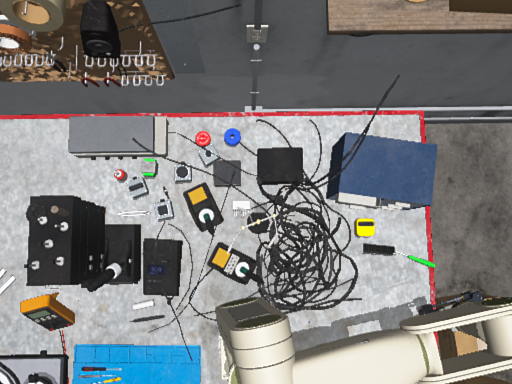

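View pics/side0.png

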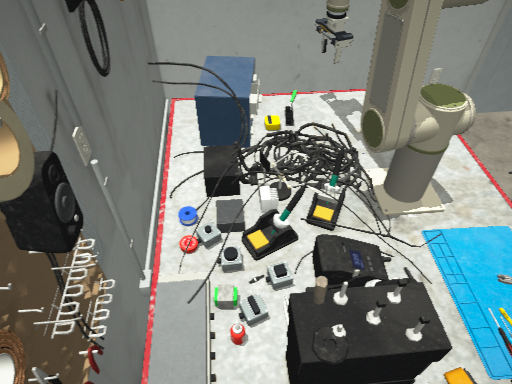

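Top view: four grey boxes at about (208,156), (183,172), (138,188) and (165,210). I'll enlarge that area in both views.

Run:
```python
from h import *
a=cv2.imread('pics/top0.png')[140:230,110:250]
cv2.imwrite('pics/topc.png',cv2.resize(a,None,fx=5.5,fy=5.5,interpolation=cv2.INTER_CUBIC))
a=cv2.imread('pics/side0.png')[210:330,180:310]
cv2.imwrite('pics/sidec.png',cv2.resize(a,None,fx=5,fy=5,interpolation=cv2.INTER_CUBIC))
P=cloud('top',np.load('pics/top0.npy'))
for u,v in((208,156),(183,172),(138,188),(165,210)):
    print(u,v,np.median(P[v-2:v+3,u-2:u+3].reshape(-1,3),0).round(4))
P=cloud('side',np.load('pics/side0.npy'))
for u,v in((208,230),(231,253),(253,302),(280,268)):
    print(u,v,np.median(P[v-1:v+2,u-1:u+2].reshape(-1,3),0).round(4))
```

```text
208 156 [0.6811 0.1466 0.0444]
183 172 [0.6215 0.2355 0.0547]
138 188 [0.567  0.3982 0.0445]
165 210 [0.4855 0.2992 0.0535]
208 230 [0.6904 0.1541 0.0539]
231 253 [0.6242 0.2453 0.0548]
253 302 [0.5745 0.4028 0.0561]
280 268 [0.4891 0.3081 0.0556]
```

View pics/topc.png

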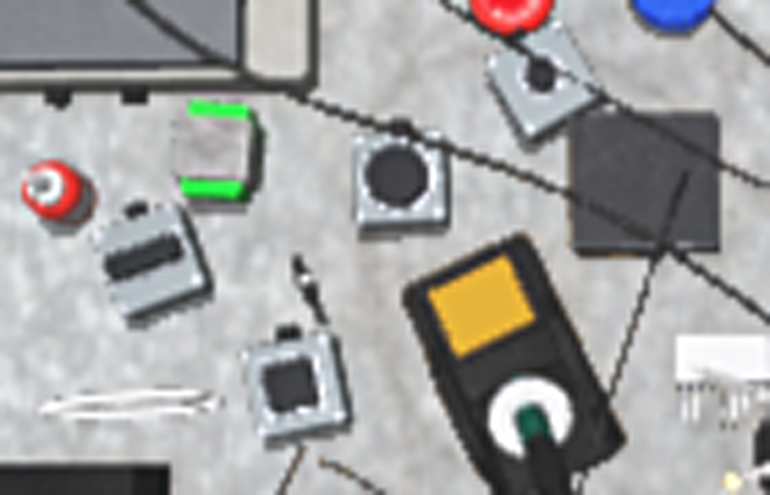

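View pics/sidec.png

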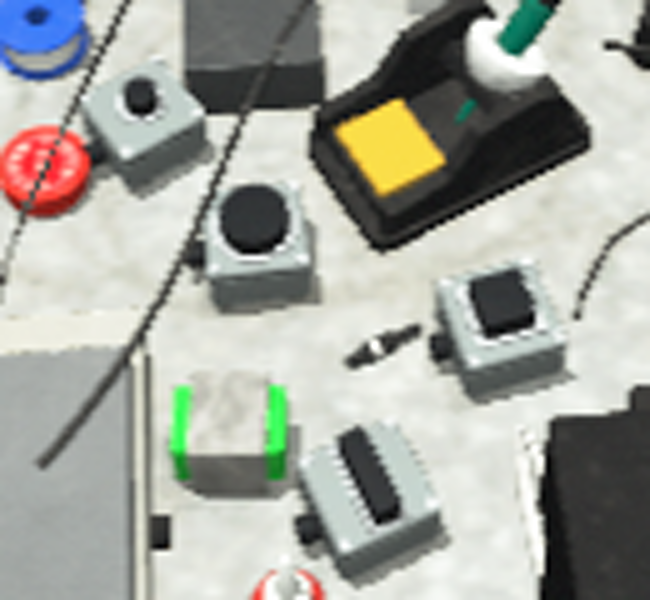

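The crops show the key centres. Top crop: small (541,75), square (290,385), bar (144,256), large (397,175). Side crop: small (142,97), square (503,300), bar (370,475). A thin cable passes near the small round box, so I need its height.

Run:
```python
from h import *
def ray(n,u,v,z=.056):
    c=robot.get_calibration(n);K=c['intrinsics'];R=cv2.Rodrigues(c['orientation'])[0]
    d=R@np.array([(u-K[0,2])/K[0,0],-(v-K[1,2])/K[1,1],-1]);o=c['origin'];return o+d*(z-o[2])/d[2]
T=dict(small=(541,75),square=(290,385),bar=(144,256),large=(397,175))
S=dict(small=(142,97),square=(503,300),bar=(370,475),large=(254,219))
f=lambda p,s,o:[(p[i]+.5)/s-.5+o[i] for i in(0,1)]
M={}
for k in T:
    a=ray('top',*f(T[k],5.5,(110,140)));b=ray('side',*f(S[k],5,(180,210)));M[k]=(a+b)/2;print(k,a.round(4),b.round(4))
for n in('top','side'):
    P=cloud(n,np.load(f'pics/{n}0.npy')).reshape(-1,3)
    for k in M:
        r=np.hypot(*(P-M[k])[:,:2].T)
        print(n,k,[(round(R,2),round(float(P[(r<R)&(P[:,2]<.9)][:,2].max()),3)) for R in(.03,.06,.09,.12,.15)])
    D=P[(abs(P[:,0]-.62)<.2)&(abs(P[:,1]-.25)<.25)&(P[:,2]>.07)&(P[:,2]<.6)]
    h=np.histogram(D[:,2],np.arange(.06,.6,.04));print(h[0])
    r=np.hypot(*(P-M['small'])[:,:2].T);m=(r<.15)&(P[:,2]>.075)&(P[:,2]<.9);print(P[m][:25].round(3).tolist())
```

```text
small [0.689  0.1455 0.056 ] [0.6901 0.1523 0.056 ]
square [0.4871 0.3084 0.056 ] [0.4893 0.3135 0.056 ]
bar [0.5724 0.4039 0.056 ] [0.5736 0.4102 0.056 ]
large [0.6236 0.2398 0.056 ] [0.626 0.247 0.056]
top small [(0.03, 0.181), (0.06, 0.198), (0.09, 0.212), (0.12, 0.213), (0.15, 0.214)]
top square [(0.03, 0.064), (0.06, 0.064), (0.09, 0.237), (0.12, 0.239), (0.15, 0.239)]
top bar [(0.03, 0.064), (0.06, 0.064), (0.09, 0.105), (0.12, 0.105), (0.15, 0.333)]
top large [(0.03, 0.077), (0.06, 0.09), (0.09, 0.101), (0.12, 0.174), (0.15, 0.202)]
[2071  200   74  141   11    0    0    0    0    0    0    0    0]
[[0.755, 0.243, 0.079], [0.756, 0.24, 0.076], [0.75, 0.239, 0.085], [0.75, 0.235, 0.086], [0.749, 0.231, 0.09], [0.747, 0.236, 0.082], [0.743, 0.23, 0.099], [0.745, 0.227, 0.092], [0.745, 0.224, 0.092], [0.742, 0.228, 0.088], [0.74, 0.223, 0.096], [0.741, 0.22, 0.094], [0.737, 0.219, 0.096], [0.735, 0.215, 0.101], [0.734, 0.211, 0.105], [0.731, 0.211, 0.104], [0.73, 0.207, 0.107], [0.73, 0.204, 0.11], [0.725, 0.203, 0.115], [0.724, 0.199, 0.117], [0.722, 0.2, 0.113], [0.719, 0.195, 
[... 350 characters left out ...]
.075), (0.06, 0.088), (0.09, 0.096), (0.12, 0.176), (0.15, 0.204)]
[3584  246  131  159   19    0    0    0    0    0    0    0    0]
[[0.606, 0.025, 0.203], [0.61, 0.03, 0.204], [0.607, 0.031, 0.205], [0.613, 0.034, 0.204], [0.61, 0.036, 0.205], [0.616, 0.041, 0.207], [0.613, 0.041, 0.206], [0.619, 0.047, 0.208], [0.616, 0.045, 0.207], [0.622, 0.054, 0.211], [0.619, 0.053, 0.211], [0.626, 0.057, 0.21], [0.623, 0.057, 0.211], [0.62, 0.051, 0.205], [0.629, 0.063, 0.212], [0.626, 0.063, 0.213], [0.623, 0.055, 0.205], [0.632, 0.066, 0.212], [0.629, 0.065, 0.21], [0.626, 0.063, 0.208], [0.632, 0.068, 0.21], [0.629, 0.066, 0.207], [0.57, 0.061, 0.197], [0.635, 0.072, 0.21], [0.632, 0.074, 0.211]]
```

Run:
```python
from h import *
c=np.array([.6895,.149])
for n in('top','side'):
    P=cloud(n,np.load(f'pics/{n}0.npy')).reshape(-1,3)
    r=np.hypot(*(P[:,:2]-c).T);Q=P[(r<.16)&(P[:,2]>.07)&(P[:,2]<.4)]
    for y in np.arange(0,.3,.02):
        q=Q[abs(Q[:,1]-y)<.01]
        for x0 in np.arange(.5,.9,.02):
            w=q[(q[:,0]>=x0)&(q[:,0]<x0+.02)]
            if len(w):print(n,len(w),w.mean(0).round(3),end=';')
    print()
```

```text
top 6 [0.604 0.023 0.2  ];top 13 [0.611 0.042 0.193];top 3 [0.556 0.064 0.202];top 8 [0.571 0.059 0.193];top 5 [0.589 0.054 0.178];top 2 [0.61  0.052 0.182];top 8 [0.625 0.06  0.21 ];top 9 [0.635 0.077 0.209];top 1 [0.642 0.087 0.207];top 9 [0.649 0.098 0.201];top 1 [0.659 0.114 0.194];top 4 [0.666 0.123 0.181];top 1 [0.531 0.137 0.075];top 6 [0.676 0.138 0.174];top 2 [0.683 0.144 0.167];top 10 [0.691 0.158 0.152];top 2 [0.701 0.167 0.143];top 10 [0.708 0.18  0.134];top 3 [0.718 0.193 0.122];top 5 [0.726 0.203 0.113];top 3 [0.646 0.226 0.072];top 4 [0.734 0.214 0.102];top 6 [0.743 0.225 0.094];top 7 [0.651 0.242 0.073];top 7 [0.752 0.239 0.081];top 10 [0.656 0.257 0.079];top 2 [0.661 0.265 0.082];top 1 [0.761 0.252 0.071];top 1 [0.658 0.271 0.079];top 11 [0.663 0.28  0.085];
side 3 [0.606 0.025 0.202];side 10 [0.611 0.042 0.19 ];side 5 [0.556 0.066 0.203];side 12 [0.57  0.061 0.194];side 13 [0.59  0.055 0.176];side 8 [0.608 0.052 0.167];side 11 [0.627 0.061 0.21 ];side 8 [0.636 0.078 0.209];side 2 [0.642 0.087 0.207];side 14 [0.65  0.099 0.202];side 1 [0.658 0.112 0.194];side 10 [0.666 0.122 0.186];side 4 [0.531 0.136 0.074];side 7 [0.676 0.136 0.174];side 8 [0.684 0.147 0.165];side 16 [0.694 0.16  0.152];side 4 [0.702 0.168 0.14 ];side 19 [0.711 0.18  0.132];side 3 [0.718 0.193 0.124];side 16 [0.727 0.201 0.113];side 1 [0.649 0.225 0.07 ];side 7 [0.736 0.215 0.104];side 9 [0.744 0.224 0.093];side 10 [0.653 0.24  0.073];side 16 [0.753 0.238 0.082];side 4 [0.761 0.246 0.073];side 8 [0.657 0.259 0.079];side 4 [0.662 0.264 0.081];side 1 [0.761 0.253 0.072];side 13 [0.665 0.281 0.086];
```

The cable (about 5 mm thick) passes almost exactly over the small round key at z≈0.16, so I'll go under it with the tool tilted. First I'll lift and cross, and check body clearance for the other two keys.

{"fn": "arm_command", "kwargs": {"targets": [{"z": 0.08, "claw": 255}, {"z": 0.16, "claw": 255}, {"z": 0.24, "claw": 255}, {"z": 0.28, "claw": 255}, {"x": 0.04, "y": 0.07, "z": 0.28, "rz": 0.06, "claw": 255}, {"x": 0.08, "y": 0.14, "z": 0.28, "rz": 0.12, "claw": 255}, {"x": 0.12, "y": 0.21, "z": 0.28, "rz": 0.18, "claw": 255}, {"x": 0.16, "y": 0.28, "z": 0.28, "rz": 0.24, "claw": 255}, {"x": 0.2, "y": 0.35, "z": 0.28, "rz": 0.3, "claw": 255}, {"x": 0.24, "y": 0.42, "z": 0.28, "rz": 0.36, "claw": 255}], "squeeze": 10}}

```text
schema error: expected keys x, y, z, rx, ry, rz, claw
```

{"fn": "arm_command", "kwargs": {"targets": [{"x": 0.04, "y": 0.07, "rz": 0.06}, {"x": 0.08, "y": 0.14, "rz": 0.12}, {"x": 0.12, "y": 0.21, "rz": 0.18}, {"x": 0.16, "y": 0.28, "rz": 0.24}, {"x": 0.2, "y": 0.35, "rz": 0.3}, {"x": 0.24, "y": 0.42, "rz": 0.36}, {"x": 0.28, "y": 0.49, "rz": 0.42}, {"x": 0.32, "y": 0.56, "rz": 0.48}, {"x": 0.36, "y": 0.63, "rz": 0.54}, {"x": 0.4, "y": 0.7, "rz": 0.6}]}}

```text
schema error: expected keys x, y, z, rx, ry, rz, claw
```

{"fn": "arm_command", "kwargs": {"targets": [{"x": 0.04, "y": 0.07, "rz": 0.06}, {"x": 0.08, "y": 0.14, "rz": 0.12}, {"x": 0.12, "y": 0.21, "rz": 0.16}, {"x": 0.16, "y": 0.28, "rz": 0.16}, {"x": 0.2, "y": 0.35, "rz": 0.16}, {"x": 0.22, "y": 0.4, "rz": 0.16}, {"x": 0.22, "y": 0.4, "rz": 0.16}, {"x": 0.22, "y": 0.4, "rz": 0.16}]}}

```text
schema error: expected keys x, y, z, rx, ry, rz, claw
```

Run:
```python
from h import *
P=np.vstack([cloud(n,np.load(f'pics/{n}0.npy')).reshape(-1,3) for n in('top','side')])
P=P[(P[:,2]>.07)&(P[:,2]<.7)&(P[:,0]>.3)&(P[:,1]>-.1)]
def clear(tcp,yaw,tilt=0,lean=0):
    a=np.array([np.cos(lean)*np.sin(tilt),np.sin(lean)*np.sin(tilt),np.cos(tilt)])
    y=np.array([np.cos(yaw),np.sin(yaw),0]);x=np.cross(y,a)
    q=P-tcp;l=np.c_[abs(q@x)-.0375,abs(q@y)-.094,.08-q@a]
    d=np.linalg.norm(np.maximum(l,0),axis=1)+np.minimum(l.max(1),0)
    i=np.argsort(d)[3];return d[i].round(3),P[i].round(3)
for k,c in dict(square=(.488,.311,.046),bar=(.573,.407,.046)).items():
    for y in range(-80,100,20):print(k,y,*clear(np.array(c),np.radians(y)))
for t in(25,30,35,40):
  for y in(44,54,64):print('small',t,y,*clear(np.array([.6945,.1455,.05]),np.radians(y),np.radians(t),np.radians(y+90)))
s=robot.read_state();print(s['t'],s['tool_pos'],s['orientation'],s['q'],s['force'],s['opening'])
shot('wrist','w1');c=robot.get_calibration('wrist');print(c)
```

```text
square -80 0.018 [0.435 0.398 0.108]
square -60 0.023 [0.437 0.398 0.104]
square -40 0.013 [0.386 0.348 0.116]
square -20 0.01 [0.383 0.307 0.117]
square 0 -0.011 [0.406 0.285 0.234]
square 20 -0.024 [0.429 0.275 0.225]
square 40 -0.03 [0.438 0.271 0.224]
square 60 -0.015 [0.438 0.269 0.226]
square 80 0.004 [0.439 0.27  0.23 ]
bar -80 0.03 [0.509 0.521 0.294]
bar -60 0.036 [0.514 0.523 0.297]
bar -40 0.029 [0.514 0.523 0.297]
bar -20 0.04 [0.439 0.409 0.103]
bar 0 0.037 [0.62  0.468 0.098]
bar 20 0.029 [0.62  0.468 0.098]
bar 40 0.028 [0.62  0.468 0.098]
bar 60 0.028 [0.62  0.468 0.098]
bar 80 0.028 [0.62  0.468 0.098]
small 25 44 -0.009 [0.7   0.168 0.144]
small 25 54 -0.006 [0.701 0.169 0.143]
small 25 64 -0.004 [0.688 0.157 0.155]
small 30 44 -0.004 [0.703 0.172 0.141]
small 30 54 -0.001 [0.702 0.176 0.137]
small 30 64 0.003 [0.698 0.166 0.14 ]
small 35 44 0.001 [0.706 0.178 0.135]
small 35 54 0.006 [0.706 0.178 0.139]
small 35 64 0.01 [0.7   0.169 0.137]
small 40 44 0.007 [0.706 0.178 0.135]
small 40 54 0.013 [0.706 0.178 0.135]
small 40 64 0.006 [0.653 0.256 0.085]
0.1 [ 0.16158014 -0.57730357  0.21769994] [-3.11078100e+00 -4.26924156e-01  1.58524222e-04] [-1.38339153e+00  1.31086294e-01  1.48915585e+00 -1.65800465e-05
  1.52300624e+00 -8.53707129e-02] [0.14268645 0.78052483 0.5068784 ] 0.09278116526673766
{'intrinsics': array([[297.31863964,   0.        , 254.40621156],
       [  0.        , 297.31863964, 192.56386337],
       [  0.        ,   0.        ,   1.        ]]), 'origin': array([ 0.23801854, -0.55645258,  0.38270331]), 'orientation': array([-0.24314922,  0.18731887, -1.28802096])}
```

View pics/w1.png

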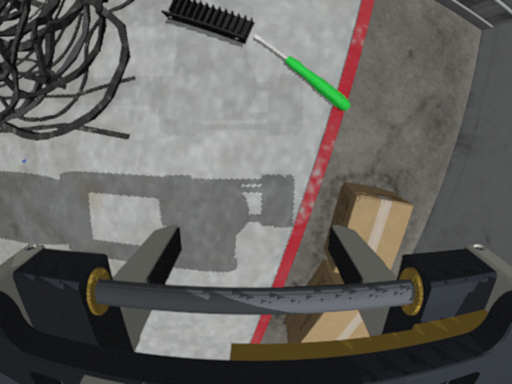

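The call needs every key in each row, so I'll resend.

{"fn": "arm_command", "kwargs": {"targets": [{"x": 0, "y": 0, "z": 0.08, "rx": 0, "ry": 0, "rz": 0, "claw": 255}, {"x": 0, "y": 0, "z": 0.16, "rx": 0, "ry": 0, "rz": 0, "claw": 255}, {"x": 0, "y": 0, "z": 0.24, "rx": 0, "ry": 0, "rz": 0, "claw": 255}, {"x": 0, "y": 0, "z": 0.28, "rx": 0, "ry": 0, "rz": 0, "claw": 255}, {"x": 0.04, "y": 0.07, "z": 0.28, "rx": 0, "ry": 0, "rz": 0.06, "claw": 255}, {"x": 0.08, "y": 0.14, "z": 0.28, "rx": 0, "ry": 0, "rz": 0.12, "claw": 255}, {"x": 0.12, "y": 0.21, "z": 0.28, "rx": 0, "ry": 0, "rz": 0.18, "claw": 255}, {"x": 0.16, "y": 0.28, "z": 0.28, "rx": 0, "ry": 0, "rz": 0.24, "claw": 255}, {"x": 0.2, "y": 0.35, "z": 0.28, "rx": 0, "ry": 0, "rz": 0.3, "claw": 255}, {"x": 0.24, "y": 0.42, "z": 0.28, "rx": 0, "ry": 0, "rz": 0.36, "claw": 255}], "squeeze": 10}}

```text
t: 0.98
tool_pos: [0.2821, -0.366, 0.3583]
orientation: [-2.758, -1.504, -0.0]
force: [0.2, 0.3, 0.9]
opening: 0.0304
gripper_force: 0.0
```

{"fn": "arm_command", "kwargs": {"targets": [{"x": 0.04, "y": 0.07, "z": 0, "rx": 0, "ry": 0, "rz": 0.06, "claw": 255}, {"x": 0.08, "y": 0.14, "z": 0, "rx": 0, "ry": 0, "rz": 0.12, "claw": 255}, {"x": 0.12, "y": 0.21, "z": 0, "rx": 0, "ry": 0, "rz": 0.18, "claw": 255}, {"x": 0.16, "y": 0.28, "z": 0, "rx": 0, "ry": 0, "rz": 0.24, "claw": 255}, {"x": 0.2, "y": 0.35, "z": 0, "rx": 0, "ry": 0, "rz": 0.3, "claw": 255}, {"x": 0.24, "y": 0.42, "z": 0, "rx": 0, "ry": 0, "rz": 0.36, "claw": 255}, {"x": 0.28, "y": 0.49, "z": 0, "rx": 0, "ry": 0, "rz": 0.42, "claw": 255}, {"x": 0.32, "y": 0.56, "z": 0, "rx": 0, "ry": 0, "rz": 0.48, "claw": 255}, {"x": 0.36, "y": 0.63, "z": 0, "rx": 0, "ry": 0, "rz": 0.54, "claw": 255}, {"x": 0.4, "y": 0.7, "z": 0, "rx": 0, "ry": 0, "rz": 0.6, "claw": 255}]}}

```text
t: 1.82
tool_pos: [0.4821, -0.0157, 0.3585]
orientation: [1.426, 2.799, -0.0]
force: [0.3, -0.5, -0.6]
opening: 0.0004
gripper_force: 0.0
```

{"fn": "arm_command", "kwargs": {"targets": [{"x": 0.04, "y": 0.07, "z": 0, "rx": 0, "ry": 0, "rz": 0.06, "claw": 255}, {"x": 0.08, "y": 0.14, "z": 0, "rx": 0, "ry": 0, "rz": 0.12, "claw": 255}, {"x": 0.12, "y": 0.21, "z": 0, "rx": 0, "ry": 0, "rz": 0.16, "claw": 255}, {"x": 0.16, "y": 0.28, "z": 0, "rx": 0, "ry": 0, "rz": 0.16, "claw": 255}, {"x": 0.2, "y": 0.35, "z": 0, "rx": 0, "ry": 0, "rz": 0.16, "claw": 255}, {"x": 0.22, "y": 0.4, "z": 0, "rx": 0, "ry": 0, "rz": 0.16, "claw": 255}, {"x": 0.22, "y": 0.4, "z": 0, "rx": 0, "ry": 0, "rz": 0.16, "claw": 255}, {"x": 0.22, "y": 0.4, "z": 0, "rx": 0, "ry": 0, "rz": 0.16, "claw": 255}]}}

```text
t: 2.48
tool_pos: [0.5916, 0.1836, 0.3572]
orientation: [-0.967, -2.987, 0.002]
force: [0.1, -0.9, 0.1]
opening: 0.0005
gripper_force: 0.0
```

```bash
cat >> h.py <<'E'
def wray(c,u,v,z=.056):
    K=c['intrinsics'];R=cv2.Rodrigues(c['orientation'])[0]
    a=(u-K[0,2])/K[0,0];b=(v-K[1,2])/K[1,1];r=np.hypot(a,b)
    d=R@np.array([np.sin(r)*a/r,-np.sin(r)*b/r,-np.cos(r)]);o=c['origin'];return o+d*(z-o[2])/d[2]
E
python3 - <<'E'
from h import *
import pickle
s=robot.read_state();c=robot.get_calibration('wrist');im,d=shot('wrist','w2');pickle.dump(c,open('pics/w2.pkl','wb'))
print(s['t'],s['tool_pos'],s['orientation'],s['q'],s['force'],s['opening'])
cv2.imwrite('pics/w2b.png',cv2.resize(im[:,:,::-1],(768,576),interpolation=cv2.INTER_CUBIC))
E
```

```text
2.4833 [0.59156097 0.18360473 0.35719483] [-9.67105637e-01 -2.98697032e+00  1.97359941e-03] [ 2.18246254e-01  1.73925251e-01  1.19065251e+00 -9.23552126e-05
  1.77934228e+00 -7.26322439e-01] [ 0.14555239 -0.85522221  0.10514651] 0.00045934938794467287
```

View pics/w2b.png

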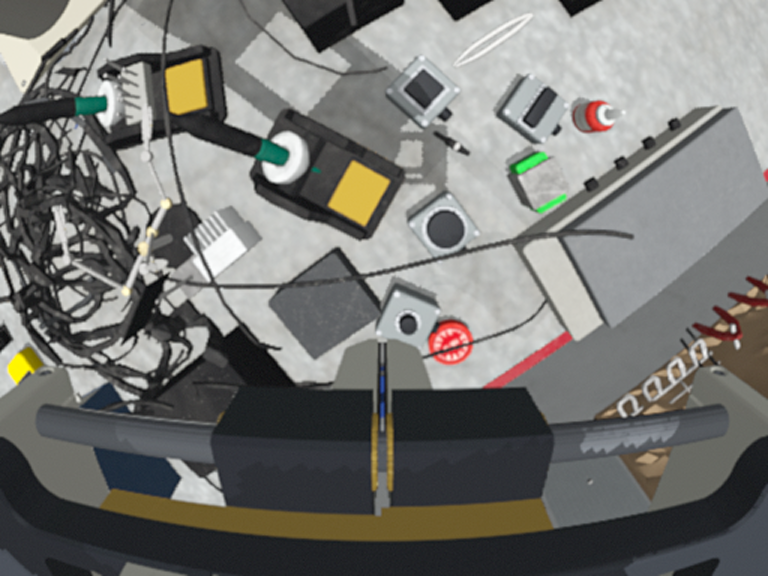

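Wrist view (1.5x): small key about (408,323), square (425,90), bar (540,107), large (445,229). An enlarged crop will pin these down.

Run:
```python
import cv2
a=cv2.imread('pics/w2.png')[30:230,250:390]
b=lambda y,x:cv2.resize(cv2.imread('pics/w2.png')[y:y+50,x:x+50],(390,390),interpolation=cv2.INTER_CUBIC)
import numpy as np
cv2.imwrite('pics/w2c.png',np.hstack([b(190,247)[:, :260],b(35,258)[:, :260],b(48,335)[:, :260]]))
```

```text
(no output)
```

View pics/w2c.png

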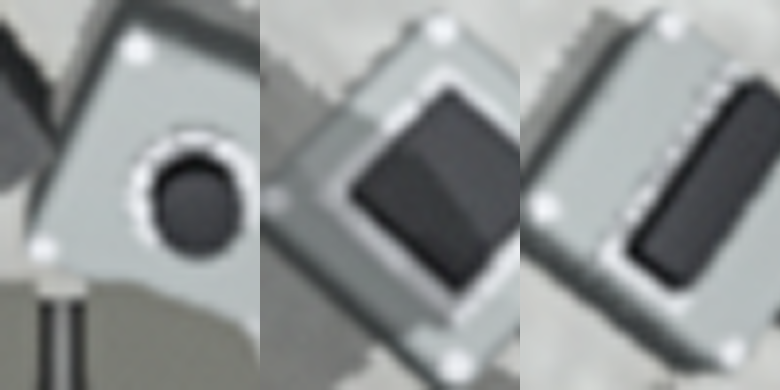

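```bash
cat > k.py <<'E'
from h import *
P=np.vstack([cloud(n,np.load(f'pics/{n}0.npy')).reshape(-1,3) for n in('top','side')])
P=P[(P[:,2]>.065)&(P[:,2]<.7)&(P[:,0]>.3)&(P[:,1]>-.1)]
# boxes in tool frame: x,y,-z ranges (body, fingers, camera)
B=[((-.0375,.0375),(-.094,.094),(.084,.3)),((-.012,.012),(-.02,.02),(.004,.084)),((.03,.11),(-.05,.05),(.15,.26))]
def clear(tcp,R):
    q=(P-tcp)@R; q[:,2]*=-1; o=[]
    for b in B:
        l=np.stack([np.maximum(b[i][0]-q[:,i],q[:,i]-b[i][1]) for i in range(3)],1)
        d=np.linalg.norm(np.maximum(l,0),axis=1)+np.minimum(l.max(1),0);i=np.argsort(d)[3];o.append((d[i].round(3),P[i].round(2).tolist()))
    return o
E
python3 - <<'E'
from k import *
import pickle
c=pickle.load(open('pics/w2.pkl','rb'))
for k,u in dict(small=(271.8,216.9),square=(282.5,58.9),bar=(360.1,71.4)).items():print(k,wray(c,*u).round(4))
s=robot.read_state();R0=cv2.Rodrigues(s['orientation'])[0]
R=cv2.Rodrigues(np.array([-.41,-.566,0]))[0]@R0;a=-R[:,2];print(a)
t=np.array([.694,.1455,.061])
for d in(.3,.2,.15,.1,.05,0):print(d,(t+a*d).round(3),clear(t+a*d,R))
E
```

```text
small [0.6905 0.1482 0.056 ]
square [0.4904 0.3103 0.056 ]
bar [0.5742 0.4051 0.056 ]
[-0.51973599  0.37820354  0.7660526 ]
0.3 [0.538 0.259 0.291] [(np.float64(0.101), [0.44, 0.27, 0.23]), (np.float64(0.1), [0.44, 0.27, 0.22]), (np.float64(0.105), [0.38, 0.29, 0.24])]
0.2 [0.59  0.221 0.214] [(np.float64(0.071), [0.44, 0.27, 0.22]), (np.float64(0.102), [0.44, 0.27, 0.22]), (np.float64(0.025), [0.41, 0.28, 0.23])]
0.15 [0.616 0.202 0.176] [(np.float64(0.071), [0.44, 0.27, 0.22]), (np.float64(0.08), [0.67, 0.14, 0.17]), (np.float64(-0.0), [0.44, 0.27, 0.23])]
0.1 [0.642 0.183 0.138] [(np.float64(0.06), [0.55, 0.07, 0.21]), (np.float64(0.047), [0.7, 0.17, 0.14]), (np.float64(-0.0), [0.44, 0.27, 0.23])]
0.05 [0.668 0.164 0.099] [(np.float64(0.046), [0.58, 0.06, 0.19]), (np.float64(0.032), [0.7, 0.17, 0.14]), (np.float64(0.0), [0.44, 0.27, 0.22])]
0 [0.694 0.146 0.061] [(np.float64(0.015), [0.69, 0.16, 0.16]), (np.float64(0.032), [0.7, 0.17, 0.14]), (np.float64(0.037), [0.5, 0.21, 0.07])]
```

Run:
```python
from k import *
B.append(((.05,.105),(-.03,.03),(.14,.21)))
s=robot.read_state();R0=cv2.Rodrigues(s['orientation'])[0]
R=cv2.Rodrigues(np.array([-.41,-.566,0]))[0]@R0;a=-R[:,2]
t=np.array([.695,.1448,.061])
for d in(.03,.045):
  for h in(0,.04,.08,.12,.16,.2,.25):
    p=t+a*d+[0,0,h];print(d,p.round(3),[(float(x[0]),x[1]) for x in clear(p,R)])
```

```text
0.03 [0.679 0.156 0.084] [(0.032, [0.68, 0.14, 0.17]), (0.031, [0.7, 0.17, 0.14]), (0.017, [0.44, 0.27, 0.23]), (0.06, [0.49, 0.21, 0.08])]
0.03 [0.679 0.156 0.124] [(0.035, [0.64, 0.09, 0.21]), (0.006, [0.7, 0.17, 0.14]), (0.025, [0.44, 0.27, 0.22]), (0.051, [0.44, 0.27, 0.22])]
0.03 [0.679 0.156 0.164] [(0.054, [0.55, 0.07, 0.21]), (0.002, [0.67, 0.14, 0.17]), (0.05, [0.44, 0.27, 0.22]), (0.058, [0.44, 0.27, 0.22])]
0.03 [0.679 0.156 0.204] [(0.069, [0.53, 0.07, 0.21]), (0.027, [0.67, 0.13, 0.18]), (0.076, [0.44, 0.27, 0.22]), (0.083, [0.44, 0.27, 0.22])]
0.03 [0.679 0.156 0.244] [(0.093, [0.53, 0.08, 0.21]), (0.056, [0.66, 0.11, 0.19]), (0.102, [0.44, 0.27, 0.22]), (0.108, [0.44, 0.27, 0.22])]
0.03 [0.679 0.156 0.284] [(0.126, [0.53, 0.07, 0.21]), (0.089, [0.65, 0.1, 0.2]), (0.13, [0.44, 0.27, 0.23]), (0.135, [0.44, 0.27, 0.22])]
0.03 [0.679 0.156 0.334] [(0.171, [0.51, 0.08, 0.22]), (0.135, [0.64, 0.09, 0.21]), (0.171, [0.44, 0.27, 0.23]), (0.174, [0.44, 0.27, 0.23])]
0.045 [0.672 0.162 0.095] [(0.043, [0.67, 0.13, 0.18]), (0.031, [0.7, 0.17, 0.14]), (0.002, [0.44, 0.27, 0.23]), 
[... 179 characters left out ...]
.672 0.162 0.175] [(0.062, [0.54, 0.07, 0.21]), (0.016, [0.68, 0.15, 0.17]), (0.05, [0.44, 0.27, 0.22]), (0.058, [0.44, 0.27, 0.22])]
0.045 [0.672 0.162 0.215] [(0.076, [0.53, 0.07, 0.22]), (0.041, [0.67, 0.13, 0.18]), (0.076, [0.44, 0.27, 0.22]), (0.083, [0.44, 0.27, 0.22])]
0.045 [0.672 0.162 0.255] [(0.103, [0.51, 0.08, 0.22]), (0.069, [0.65, 0.1, 0.2]), (0.103, [0.44, 0.27, 0.23]), (0.108, [0.44, 0.27, 0.22])]
0.045 [0.672 0.162 0.295] [(0.136, [0.51, 0.08, 0.22]), (0.102, [0.65, 0.1, 0.2]), (0.133, [0.44, 0.27, 0.23]), (0.137, [0.44, 0.27, 0.23])]
0.045 [0.672 0.162 0.345] [(0.181, [0.5, 0.08, 0.22]), (0.147, [0.64, 0.09, 0.21]), (0.177, [0.44, 0.27, 0.23]), (0.179, [0.44, 0.27, 0.23])]
```

{"fn": "arm_command", "kwargs": {"targets": [{"x": 0.02, "y": 0, "z": 0, "rx": -0.034, "ry": -0.047, "rz": 0, "claw": 255}, {"x": 0.04, "y": 0, "z": 0, "rx": -0.068, "ry": -0.094, "rz": 0, "claw": 255}, {"x": 0.06, "y": -0.005, "z": -0.02, "rx": -0.102, "ry": -0.141, "rz": 0, "claw": 255}, {"x": 0.08, "y": -0.01, "z": -0.05, "rx": -0.136, "ry": -0.188, "rz": 0, "claw": 255}, {"x": 0.1, "y": -0.015, "z": -0.08, "rx": -0.17, "ry": -0.235, "rz": 0, "claw": 255}, {"x": 0.126, "y": -0.018, "z": -0.114, "rx": -0.205, "ry": -0.283, "rz": 0, "claw": 255}, {"x": 0.126, "y": -0.018, "z": -0.114, "rx": -0.205, "ry": -0.283, "rz": 0, "claw": 255}, {"x": 0.126, "y": -0.018, "z": -0.114, "rx": -0.205, "ry": -0.283, "rz": 0, "claw": 255}]}}

```text
t: 3.2
tool_pos: [0.6522, 0.1723, 0.2983]
orientation: [0.761, 2.349, -0.281]
force: [0.2, 0.3, 1.6]
opening: 0.0008
gripper_force: 0.0
```

Run:
```python
from k import *
s=robot.read_state();R=cv2.Rodrigues(s['orientation'])[0];print(s['t'],s['tool_pos'],-R[:,2],R[:,1],s['q'].round(3),s['force'])
```

```text
3.2 [0.6521814  0.17226962 0.29833161] [-0.51494361  0.37843782  0.76916701] [ 0.58747757  0.80922596 -0.00484146] [ 0.511  0.015  1.623 -0.66   1.25  -0.301] [0.15266152 0.28228098 1.55529367]
```

{"fn": "arm_command", "kwargs": {"targets": [{"x": 0, "y": 0, "z": -0.06, "rx": 0, "ry": 0, "rz": 0, "claw": 255}, {"x": 0, "y": 0, "z": -0.12, "rx": 0, "ry": 0, "rz": 0, "claw": 255}, {"x": 0, "y": 0, "z": -0.18, "rx": 0, "ry": 0, "rz": 0, "claw": 255}, {"x": 0, "y": 0, "z": -0.24, "rx": 0, "ry": 0, "rz": 0, "claw": 255}, {"x": 0.006, "y": 0, "z": -0.29, "rx": 0, "ry": 0, "rz": 0, "claw": 255}, {"x": 0.014, "y": -0.002, "z": -0.32, "rx": 0, "ry": 0, "rz": 0, "claw": 255}, {"x": 0.02, "y": -0.004, "z": -0.336, "rx": 0, "ry": 0, "rz": 0, "claw": 255}, {"x": 0.02, "y": -0.004, "z": -0.336, "rx": 0, "ry": 0, "rz": 0, "claw": 255}, {"x": 0.02, "y": -0.004, "z": -0.336, "rx": 0, "ry": 0, "rz": 0, "claw": 255}]}}

```text
t: 3.95
tool_pos: [0.6665, 0.1706, 0.1365]
orientation: [0.765, 2.34, -0.274]
force: [-0.1, 1.1, 0.7]
opening: 0.0004
gripper_force: 0.0
```

{"fn": "arm_command", "kwargs": {"targets": [{"x": 0.012, "y": -0.009, "z": -0.025, "rx": 0, "ry": 0, "rz": 0, "claw": 255}, {"x": 0.024, "y": -0.018, "z": -0.05, "rx": 0, "ry": 0, "rz": 0, "claw": 255}, {"x": 0.036, "y": -0.027, "z": -0.075, "rx": 0, "ry": 0, "rz": 0, "claw": 255}, {"x": 0.046, "y": -0.035, "z": -0.095, "rx": 0, "ry": 0, "rz": 0, "claw": 255}, {"x": 0.054, "y": -0.04, "z": -0.11, "rx": 0, "ry": 0, "rz": 0, "claw": 255}, {"x": 0.054, "y": -0.04, "z": -0.11, "rx": 0, "ry": 0, "rz": 0, "claw": 255}, {"x": 0.054, "y": -0.04, "z": -0.11, "rx": 0, "ry": 0, "rz": 0, "claw": 255}, {"x": 0.054, "y": -0.04, "z": -0.11, "rx": 0, "ry": 0, "rz": 0, "claw": 255}]}}

```text
t: 4.62
tool_pos: [0.6918, 0.1513, 0.0788]
orientation: [0.761, 2.342, -0.276]
force: [0.4, 0.1, 0.5]
opening: 0.0006
gripper_force: 0.0
```

Run:
```python
from k import *
s=robot.read_state();print(s['t'],s['tool_pos'],s['force'])
im,d=shot('side','s2');im2,_=shot('wrist','w3')
a=cv2.resize(im[170:280,150:310,::-1],None,fx=3.4,fy=3.4,interpolation=cv2.INTER_CUBIC)
b=im2[150:300,170:340,::-1];b=cv2.resize(b,(a.shape[1]//2,a.shape[0]))
cv2.imwrite('pics/s2c.png',a)
cv2.imwrite('pics/sw.png',np.hstack([a,b[:,:250]]))
```

```text
4.6167 [0.69179775 0.15131528 0.07878937] [0.44893896 0.07731648 0.46071025]
```

View pics/sw.png

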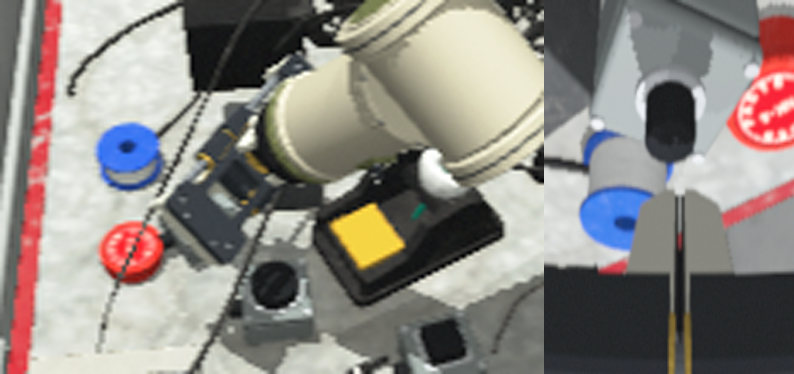

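The wrist view shows the closed tips lined up with the small key, and the cable is clear. I'll descend slowly.

{"fn": "arm_command", "kwargs": {"targets": [{"x": 0.003, "y": -0.005, "z": -0.008, "rx": 0, "ry": 0, "rz": 0, "claw": 255}, {"x": 0.006, "y": -0.012, "z": -0.016, "rx": 0, "ry": 0, "rz": 0, "claw": 255}, {"x": 0.006, "y": -0.012, "z": -0.021, "rx": 0, "ry": 0, "rz": 0, "claw": 255}, {"x": 0.006, "y": -0.012, "z": -0.024, "rx": 0, "ry": 0, "rz": 0, "claw": 255}, {"x": 0.006, "y": -0.012, "z": -0.026, "rx": 0, "ry": 0, "rz": 0, "claw": 255}, {"x": 0.006, "y": -0.012, "z": -0.028, "rx": 0, "ry": 0, "rz": 0, "claw": 255}, {"x": 0.006, "y": -0.012, "z": -0.03, "rx": 0, "ry": 0, "rz": 0, "claw": 255}, {"x": 0.006, "y": -0.012, "z": -0.03, "rx": 0, "ry": 0, "rz": 0, "claw": 255}]}}

```text
t: 5.38
tool_pos: [0.6946, 0.1452, 0.0634]
orientation: [0.761, 2.342, -0.276]
force: [0.3, -0.6, -0.2]
opening: 0.0006
gripper_force: 0.0
```

{"fn": "arm_command", "kwargs": {"targets": [{"x": 0, "y": 0, "z": -0.002, "rx": 0, "ry": 0, "rz": 0, "claw": 255}, {"x": 0, "y": 0, "z": -0.004, "rx": 0, "ry": 0, "rz": 0, "claw": 255}, {"x": 0, "y": 0, "z": -0.006, "rx": 0, "ry": 0, "rz": 0, "claw": 255}, {"x": 0, "y": 0, "z": -0.008, "rx": 0, "ry": 0, "rz": 0, "claw": 255}, {"x": 0, "y": 0, "z": -0.008, "rx": 0, "ry": 0, "rz": 0, "claw": 255}]}}

```text
t: 5.8
tool_pos: [0.6949, 0.1453, 0.0599]
orientation: [0.761, 2.341, -0.276]
force: [0.1, 0.8, 2.1]
opening: 0.0004
gripper_force: 1.2
```

{"fn": "arm_command", "kwargs": {"targets": [{"x": 0, "y": 0, "z": -0.002, "rx": 0, "ry": 0, "rz": 0, "claw": 255}, {"x": 0, "y": 0, "z": -0.004, "rx": 0, "ry": 0, "rz": 0, "claw": 255}, {"x": 0, "y": 0, "z": -0.006, "rx": 0, "ry": 0, "rz": 0, "claw": 255}, {"x": 0, "y": 0, "z": -0.008, "rx": 0, "ry": 0, "rz": 0, "claw": 255}, {"x": 0, "y": 0, "z": -0.008, "rx": 0, "ry": 0, "rz": 0, "claw": 255}]}}

```text
t: 6.22
tool_pos: [0.6948, 0.1453, 0.0555]
orientation: [0.761, 2.342, -0.276]
force: [0.8, 1.1, 2.3]
opening: 0.0
gripper_force: 1.1
```

{"fn": "arm_command", "kwargs": {"targets": [{"x": 0, "y": 0, "z": -0.002, "rx": 0, "ry": 0, "rz": 0, "claw": 255}, {"x": 0, "y": 0, "z": -0.004, "rx": 0, "ry": 0, "rz": 0, "claw": 255}, {"x": 0, "y": 0, "z": -0.005, "rx": 0, "ry": 0, "rz": 0, "claw": 255}, {"x": 0, "y": 0, "z": -0.005, "rx": 0, "ry": 0, "rz": 0, "claw": 255}]}}

```text
t: 6.55
tool_pos: [0.6947, 0.1453, 0.053]
orientation: [0.761, 2.342, -0.276]
force: [0.3, 0.9, 1.5]
opening: 0.0003
gripper_force: 1.1
```

{"fn": "arm_command", "kwargs": {"targets": [{"x": 0, "y": 0, "z": -0.001, "rx": 0, "ry": 0, "rz": 0, "claw": 255}, {"x": 0, "y": 0, "z": -0.002, "rx": 0, "ry": 0, "rz": 0, "claw": 255}, {"x": 0, "y": 0, "z": -0.003, "rx": 0, "ry": 0, "rz": 0, "claw": 255}, {"x": 0, "y": 0, "z": -0.003, "rx": 0, "ry": 0, "rz": 0, "claw": 255}]}}

```text
t: 6.88
tool_pos: [0.6948, 0.1453, 0.0517]
orientation: [0.761, 2.342, -0.276]
force: [0.8, 1.0, 2.8]
opening: 0.0008
gripper_force: 1.5
```

{"fn": "arm_command", "kwargs": {"targets": [{"x": 0, "y": 0, "z": -0.001, "rx": 0, "ry": 0, "rz": 0, "claw": 255}, {"x": 0, "y": 0, "z": -0.002, "rx": 0, "ry": 0, "rz": 0, "claw": 255}, {"x": 0, "y": 0, "z": -0.002, "rx": 0, "ry": 0, "rz": 0, "claw": 255}]}}

```text
t: 7.13
tool_pos: [0.695, 0.1453, 0.0514]
orientation: [0.762, 2.341, -0.276]
force: [-2.1, 0.2, 7.6]
opening: 0.0009
gripper_force: 3.6
```

{"fn": "arm_command", "kwargs": {"targets": [{"x": 0, "y": 0, "z": -0.001, "rx": 0, "ry": 0, "rz": 0, "claw": 255}, {"x": 0, "y": 0, "z": -0.001, "rx": 0, "ry": 0, "rz": 0, "claw": 255}]}}

```text
t: 7.3
tool_pos: [0.6951, 0.1453, 0.0512]
orientation: [0.762, 2.341, -0.276]
force: [-3.7, 0.2, 10.0]
opening: 0.0004
gripper_force: 4.7
```

Stop reached: force rises to 10 N while the tip stays put. I'll retreat the way I came.

{"fn": "arm_command", "kwargs": {"targets": [{"x": 0, "y": 0, "z": 0.004, "rx": 0, "ry": 0, "rz": 0, "claw": 255}, {"x": 0, "y": 0, "z": 0.016, "rx": 0, "ry": 0, "rz": 0, "claw": 255}, {"x": -0.008, "y": 0.006, "z": 0.04, "rx": 0, "ry": 0, "rz": 0, "claw": 255}, {"x": -0.022, "y": 0.02, "z": 0.08, "rx": 0, "ry": 0, "rz": 0, "claw": 255}, {"x": -0.04, "y": 0.035, "z": 0.12, "rx": 0, "ry": 0, "rz": 0, "claw": 255}, {"x": -0.06, "y": 0.052, "z": 0.17, "rx": 0, "ry": 0, "rz": 0, "claw": 255}, {"x": -0.066, "y": 0.054, "z": 0.23, "rx": 0, "ry": 0, "rz": 0, "claw": 255}, {"x": -0.072, "y": 0.056, "z": 0.3, "rx": 0, "ry": 0, "rz": 0, "claw": 255}, {"x": -0.078, "y": 0.056, "z": 0.38, "rx": 0, "ry": 0, "rz": 0, "claw": 255}, {"x": -0.08, "y": 0.056, "z": 0.46, "rx": 0, "ry": 0, "rz": 0, "claw": 255}]}}

```text
t: 8.13
tool_pos: [0.6531, 0.1733, 0.2815]
orientation: [0.761, 2.344, -0.276]
force: [1.8, -0.5, 0.2]
opening: 0.0005
gripper_force: 0.0
```

{"fn": "arm_command", "kwargs": {"targets": [{"x": 0, "y": 0, "z": 0.08, "rx": 0, "ry": 0, "rz": 0, "claw": 255}, {"x": -0.02, "y": 0.03, "z": 0.15, "rx": 0.034, "ry": 0.047, "rz": 0, "claw": 255}, {"x": -0.04, "y": 0.06, "z": 0.18, "rx": 0.068, "ry": 0.094, "rz": 0, "claw": 255}, {"x": -0.06, "y": 0.09, "z": 0.18, "rx": 0.102, "ry": 0.141, "rz": 0, "claw": 255}, {"x": -0.1, "y": 0.12, "z": 0.18, "rx": 0.136, "ry": 0.188, "rz": 0, "claw": 255}, {"x": -0.14, "y": 0.16, "z": 0.18, "rx": 0.17, "ry": 0.235, "rz": 0, "claw": 255}, {"x": -0.18, "y": 0.2, "z": 0.18, "rx": 0.205, "ry": 0.283, "rz": 0, "claw": 255}, {"x": -0.22, "y": 0.23, "z": 0.18, "rx": 0.205, "ry": 0.283, "rz": 0, "claw": 255}, {"x": -0.22, "y": 0.23, "z": 0.18, "rx": 0.205, "ry": 0.283, "rz": 0, "claw": 255}]}}

```text
t: 8.88
tool_pos: [0.5426, 0.29, 0.3704]
orientation: [-0.968, -2.985, -0.002]
force: [-0.7, -0.1, 0.2]
opening: 0.0004
gripper_force: 0.0
```

{"fn": "arm_command", "kwargs": {"targets": [{"x": -0.01, "y": 0, "z": 0, "rx": 0, "ry": 0, "rz": -0.06, "claw": 255}, {"x": -0.02, "y": 0, "z": 0, "rx": 0, "ry": 0, "rz": -0.12, "claw": 255}, {"x": -0.03, "y": 0, "z": 0, "rx": 0, "ry": 0, "rz": -0.18, "claw": 255}, {"x": -0.04, "y": 0, "z": 0, "rx": 0, "ry": 0, "rz": -0.24, "claw": 255}, {"x": -0.05, "y": 0, "z": 0, "rx": 0, "ry": 0, "rz": -0.3, "claw": 255}, {"x": -0.05, "y": 0, "z": 0, "rx": 0, "ry": 0, "rz": -0.36, "claw": 255}, {"x": -0.05, "y": 0, "z": 0, "rx": 0, "ry": 0, "rz": -0.42, "claw": 255}, {"x": -0.05, "y": 0, "z": 0, "rx": 0, "ry": 0, "rz": -0.48, "claw": 255}, {"x": -0.05, "y": 0, "z": 0, "rx": 0, "ry": 0, "rz": -0.54, "claw": 255}, {"x": -0.05, "y": 0, "z": 0, "rx": 0, "ry": 0, "rz": -0.6, "claw": 255}]}}

```text
t: 9.72
tool_pos: [0.5191, 0.2882, 0.3707]
orientation: [2.493, 1.911, 0.001]
force: [-0.6, -0.5, 0.2]
opening: 0.0003
gripper_force: 0.0
```

{"fn": "arm_command", "kwargs": {"targets": [{"x": 0, "y": 0, "z": 0, "rx": 0, "ry": 0, "rz": -0.06, "claw": 255}, {"x": 0, "y": 0, "z": 0, "rx": 0, "ry": 0, "rz": -0.12, "claw": 255}, {"x": 0, "y": 0, "z": 0, "rx": 0, "ry": 0, "rz": -0.18, "claw": 255}, {"x": 0, "y": 0, "z": 0, "rx": 0, "ry": 0, "rz": -0.24, "claw": 255}, {"x": 0, "y": 0, "z": 0, "rx": 0, "ry": 0, "rz": -0.3, "claw": 255}, {"x": 0, "y": 0, "z": 0, "rx": 0, "ry": 0, "rz": -0.36, "claw": 255}, {"x": 0, "y": 0, "z": 0, "rx": 0, "ry": 0, "rz": -0.395, "claw": 255}, {"x": 0, "y": 0, "z": 0, "rx": 0, "ry": 0, "rz": -0.395, "claw": 255}, {"x": 0, "y": 0, "z": 0, "rx": 0, "ry": 0, "rz": -0.395, "claw": 255}]}}

```text
t: 10.47
tool_pos: [0.5193, 0.2882, 0.3706]
orientation: [-3.033, -0.817, -0.001]
force: [-0.5, 0.4, -0.0]
opening: 0.0005
gripper_force: 0.0
```

Run:
```python
from k import *
s=robot.read_state();R=cv2.Rodrigues(s['orientation'])[0];print(s['t'],s['tool_pos'],-R[:,2],R[:,1],s['q'].round(3),s['force'])
for z in(.2,.12,.046):print(z,clear(np.array([.4895,.3105,z]),R));print(clear(np.array([.5737,.406,z]),R))
im,d=shot('side','s3')
P=cloud('side',d)
for n,c in dict(small=(.690,.1485),square=(.4895,.3105),bar=(.5737,.406),large=(.625,.243)).items():
    r=np.hypot(P[...,0]-c[0],P[...,1]-c[1]);z=P[r<.008][:,2];print(n,len(z),np.median(z).round(4))
a=cv2.resize(im[210:330,180:310,::-1],None,fx=5,fy=5,interpolation=cv2.INTER_CUBIC);cv2.imwrite('pics/s3c.png',a)
```

```text
10.4667 [0.51930656 0.28821713 0.37060734] [-4.08621251e-04 -1.73382978e-04  9.99999901e-01] [ 5.02310389e-01 -8.64687383e-01  5.53326320e-05] [ 0.42   0.104  1.243 -0.     1.794  1.465] [-0.46745633  0.42254842 -0.03269848]
0.2 [(np.float64(0.062), [0.43, 0.28, 0.23]), (np.float64(0.052), [0.44, 0.27, 0.23]), (np.float64(0.126), [0.52, 0.53, 0.33])]
[(np.float64(0.037), [0.52, 0.53, 0.28]), (np.float64(0.112), [0.51, 0.52, 0.26]), (np.float64(0.088), [0.52, 0.53, 0.32])]
0.12 [(np.float64(0.027), [0.44, 0.27, 0.23]), (np.float64(0.058), [0.44, 0.27, 0.23]), (np.float64(0.103), [0.44, 0.27, 0.23])]
[(np.float64(0.037), [0.51, 0.52, 0.3]), (np.float64(0.065), [0.62, 0.46, 0.09]), (np.float64(0.083), [0.52, 0.53, 0.31])]
0.046 [(np.float64(0.026), [0.44, 0.27, 0.23]), (np.float64(0.071), [0.49, 0.22, 0.07]), (np.float64(0.094), [0.44, 0.27, 0.23])]
[(np.float64(0.037), [0.51, 0.52, 0.3]), (np.float64(0.056), [0.61, 0.47, 0.07]), (np.float64(0.084), [0.52, 0.53, 0.27])]
small 29 0.047
square 376 0.5854
bar 25 0.0565
large 19 0.0564
```

View pics/s3c.png

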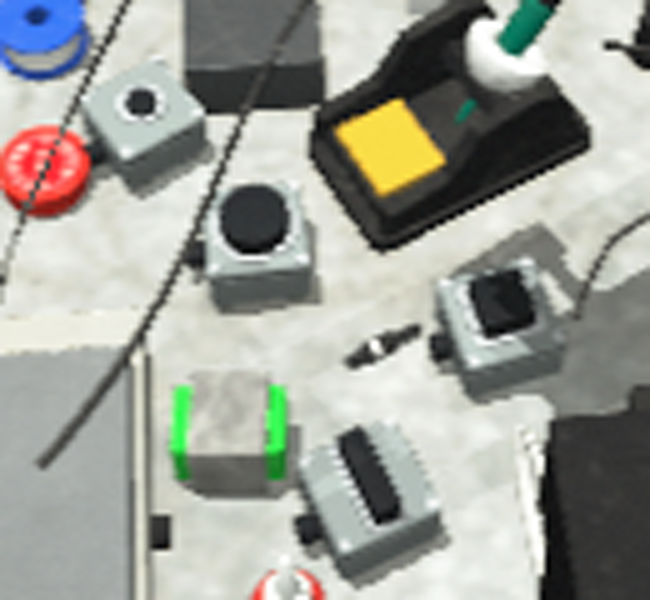

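Small key is down (top reads 0.047) and its box hasn't moved. Next is the square key.

{"fn": "arm_command", "kwargs": {"targets": [{"x": -0.06, "y": 0.045, "z": 0, "rx": 0, "ry": 0, "rz": 0, "claw": 255}, {"x": -0.06, "y": 0.045, "z": -0.08, "rx": 0, "ry": 0, "rz": 0, "claw": 255}, {"x": -0.06, "y": 0.045, "z": -0.16, "rx": 0, "ry": 0, "rz": 0, "claw": 255}, {"x": -0.06, "y": 0.045, "z": -0.24, "rx": 0, "ry": 0, "rz": 0, "claw": 255}, {"x": -0.06, "y": 0.045, "z": -0.32, "rx": 0, "ry": 0, "rz": 0, "claw": 255}, {"x": -0.06, "y": 0.045, "z": -0.4, "rx": 0, "ry": 0, "rz": 0, "claw": 255}, {"x": -0.06, "y": 0.045, "z": -0.47, "rx": 0, "ry": 0, "rz": 0, "claw": 255}, {"x": -0.06, "y": 0.045, "z": -0.53, "rx": 0, "ry": 0, "rz": 0, "claw": 255}, {"x": -0.06, "y": 0.045, "z": -0.57, "rx": 0, "ry": 0, "rz": 0, "claw": 255}, {"x": -0.06, "y": 0.045, "z": -0.595, "rx": 0, "ry": 0, "rz": 0, "claw": 255}]}}

```text
t: 11.35
tool_pos: [0.4877, 0.3097, 0.0693]
orientation: [3.033, 0.816, -0.007]
force: [-1.0, 0.6, -0.9]
opening: 0.0007
gripper_force: 0.0
```

{"fn": "arm_command", "kwargs": {"targets": [{"x": 0, "y": 0, "z": -0.006, "rx": 0, "ry": 0, "rz": 0, "claw": 255}, {"x": 0, "y": 0, "z": -0.012, "rx": 0, "ry": 0, "rz": 0, "claw": 255}, {"x": 0, "y": 0, "z": -0.016, "rx": 0, "ry": 0, "rz": 0, "claw": 255}, {"x": 0, "y": 0, "z": -0.02, "rx": 0, "ry": 0, "rz": 0, "claw": 255}, {"x": 0, "y": 0, "z": -0.022, "rx": 0, "ry": 0, "rz": 0, "claw": 255}, {"x": 0, "y": 0, "z": -0.022, "rx": 0, "ry": 0, "rz": 0, "claw": 255}]}}

```text
t: 11.85
tool_pos: [0.4903, 0.311, 0.0626]
orientation: [-3.035, -0.812, -0.002]
force: [-0.6, -0.6, -0.4]
opening: 0.0001
gripper_force: 0.0
```

{"fn": "arm_command", "kwargs": {"targets": [{"x": 0, "y": 0, "z": -0.004, "rx": 0, "ry": 0, "rz": 0, "claw": 255}, {"x": 0, "y": 0, "z": -0.008, "rx": 0, "ry": 0, "rz": 0, "claw": 255}, {"x": 0, "y": 0, "z": -0.01, "rx": 0, "ry": 0, "rz": 0, "claw": 255}, {"x": 0, "y": 0, "z": -0.012, "rx": 0, "ry": 0, "rz": 0, "claw": 255}, {"x": 0, "y": 0, "z": -0.014, "rx": 0, "ry": 0, "rz": 0, "claw": 255}, {"x": 0, "y": 0, "z": -0.016, "rx": 0, "ry": 0, "rz": 0, "claw": 255}, {"x": 0, "y": 0, "z": -0.018, "rx": 0, "ry": 0, "rz": 0, "claw": 255}, {"x": 0, "y": 0, "z": -0.02, "rx": 0, "ry": 0, "rz": 0, "claw": 255}, {"x": 0, "y": 0, "z": -0.022, "rx": 0, "ry": 0, "rz": 0, "claw": 255}, {"x": 0, "y": 0, "z": -0.022, "rx": 0, "ry": 0, "rz": 0, "claw": 255}]}}

```text
t: 12.68
tool_pos: [0.4897, 0.3107, 0.0504]
orientation: [-3.035, -0.812, 0.0]
force: [0.0, -0.3, 0.1]
opening: 0.0006
gripper_force: 0.2
```

{"fn": "arm_command", "kwargs": {"targets": [{"x": 0, "y": 0, "z": -0.002, "rx": 0, "ry": 0, "rz": 0, "claw": 255}, {"x": 0, "y": 0, "z": -0.004, "rx": 0, "ry": 0, "rz": 0, "claw": 255}, {"x": 0, "y": 0, "z": -0.005, "rx": 0, "ry": 0, "rz": 0, "claw": 255}, {"x": 0, "y": 0, "z": -0.005, "rx": 0, "ry": 0, "rz": 0, "claw": 255}]}}

```text
t: 13.02
tool_pos: [0.4897, 0.3107, 0.048]
orientation: [3.035, 0.812, 0.0]
force: [0.1, -0.9, 0.7]
opening: 0.0004
gripper_force: 0.5
```

{"fn": "arm_command", "kwargs": {"targets": [{"x": 0, "y": 0, "z": -0.001, "rx": 0, "ry": 0, "rz": 0, "claw": 255}, {"x": 0, "y": 0, "z": -0.002, "rx": 0, "ry": 0, "rz": 0, "claw": 255}, {"x": 0, "y": 0, "z": -0.003, "rx": 0, "ry": 0, "rz": 0, "claw": 255}, {"x": 0, "y": 0, "z": -0.003, "rx": 0, "ry": 0, "rz": 0, "claw": 255}]}}

```text
t: 13.35
tool_pos: [0.4897, 0.3107, 0.0465]
orientation: [3.035, 0.812, -0.0]
force: [-0.9, -1.1, 1.3]
opening: 0.0007
gripper_force: 0.9
```

{"fn": "arm_command", "kwargs": {"targets": [{"x": 0, "y": 0, "z": -0.001, "rx": 0, "ry": 0, "rz": 0, "claw": 255}, {"x": 0, "y": 0, "z": -0.002, "rx": 0, "ry": 0, "rz": 0, "claw": 255}, {"x": 0, "y": 0, "z": -0.002, "rx": 0, "ry": 0, "rz": 0, "claw": 255}]}}

```text
t: 13.6
tool_pos: [0.4897, 0.3107, 0.0462]
orientation: [3.035, 0.812, 0.0]
force: [-3.7, -2.1, 7.8]
opening: 0.0005
gripper_force: 3.9
```

Stop reached (7.8 N, stalled at 0.046). One small extra press, then up and on to the bar key.

{"fn": "arm_command", "kwargs": {"targets": [{"x": 0, "y": 0, "z": -0.001, "rx": 0, "ry": 0, "rz": 0, "claw": 255}, {"x": 0, "y": 0, "z": -0.001, "rx": 0, "ry": 0, "rz": 0, "claw": 255}]}}

```text
t: 13.77
tool_pos: [0.4898, 0.3107, 0.0462]
orientation: [3.035, 0.812, 0.0]
force: [-5.9, -2.9, 12.5]
opening: 0.0003
gripper_force: 5.8
```

{"fn": "arm_command", "kwargs": {"targets": [{"x": 0, "y": 0, "z": 0.006, "rx": 0, "ry": 0, "rz": 0, "claw": 255}, {"x": 0, "y": 0, "z": 0.03, "rx": 0, "ry": 0, "rz": 0, "claw": 255}, {"x": 0, "y": 0, "z": 0.1, "rx": 0, "ry": 0, "rz": 0, "claw": 255}, {"x": 0, "y": 0, "z": 0.18, "rx": 0, "ry": 0, "rz": 0, "claw": 255}, {"x": 0, "y": 0, "z": 0.26, "rx": 0, "ry": 0, "rz": 0, "claw": 255}, {"x": 0, "y": 0, "z": 0.34, "rx": 0, "ry": 0, "rz": 0, "claw": 255}, {"x": 0, "y": 0, "z": 0.42, "rx": 0, "ry": 0, "rz": 0, "claw": 255}, {"x": 0, "y": 0, "z": 0.5, "rx": 0, "ry": 0, "rz": 0, "claw": 255}, {"x": 0, "y": 0, "z": 0.56, "rx": 0, "ry": 0, "rz": 0, "claw": 255}]}}

```text
t: 14.52
tool_pos: [0.49, 0.3109, 0.3302]
orientation: [-3.034, -0.812, -0.007]
force: [0.6, -0.9, 1.0]
opening: 0.0006
gripper_force: 0.0
```

{"fn": "arm_command", "kwargs": {"targets": [{"x": 0.04, "y": 0.045, "z": 0, "rx": 0, "ry": 0, "rz": 0, "claw": 255}, {"x": 0.08, "y": 0.09, "z": 0, "rx": 0, "ry": 0, "rz": 0, "claw": 255}, {"x": 0.12, "y": 0.135, "z": 0, "rx": 0, "ry": 0, "rz": 0, "claw": 255}, {"x": 0.168, "y": 0.19, "z": 0, "rx": 0, "ry": 0, "rz": 0, "claw": 255}, {"x": 0.168, "y": 0.19, "z": 0, "rx": 0, "ry": 0, "rz": 0, "claw": 255}, {"x": 0.168, "y": 0.19, "z": 0, "rx": 0, "ry": 0, "rz": 0, "claw": 255}]}}

```text
t: 15.02
tool_pos: [0.5739, 0.4065, 0.3214]
orientation: [3.033, 0.813, -0.008]
force: [0.5, 0.1, -1.1]
opening: 0.0007
gripper_force: 0.0
```

Run:
```python
from k import *
s=robot.read_state();print(s['t'],s['tool_pos'],s['force'])
c=robot.get_calibration('wrist');im,d=shot('wrist','w4')
# fisheye cloud
K=c['intrinsics'];R=cv2.Rodrigues(c['orientation'])[0]
v,u=np.mgrid[:384,:512];a=(u-K[0,2])/K[0,0];b=(v-K[1,2])/K[1,1];r=np.hypot(a,b)+1e-9;t=np.tan(np.minimum(r,1.3))/r
P=np.dstack([a*t*d,-b*t*d,-d])@R.T+c['origin']
for n,q in dict(small=(.690,.1485),square=(.4895,.3105),bar=(.5737,.406),large=(.625,.243)).items():
    rr=np.hypot(P[...,0]-q[0],P[...,1]-q[1]);m=(rr<.007)&(P[...,2]<.1)
    print(n,m.sum(),np.median(P[m][:,2]) if m.any() else 0)
# dark bar pixels near it
m=(np.hypot(P[...,0]-.5737,P[...,1]-.406)<.032)&(P[...,2]>.051)&(P[...,2]<.065)
print('bar centroid',P[m].mean(0),m.sum())
```

```text
15.0167 [0.57392346 0.40648524 0.32136158] [ 0.5160327   0.11739314 -1.0627803 ]
small 41 0.04437451284711069
square 25 0.04505592631417893
bar 69 0.05472180109253949
large 55 0.05456581280708017
bar centroid [0.57497155 0.40783995 0.0544529 ] 367
```

Square key is down (wrist depth). Bar centroid is (0.575, 0.408), and the tool is right above it.

{"fn": "arm_command", "kwargs": {"targets": [{"x": 0, "y": 0, "z": -0.08, "rx": 0, "ry": 0, "rz": 0, "claw": 255}, {"x": 0, "y": 0, "z": -0.16, "rx": 0, "ry": 0, "rz": 0, "claw": 255}, {"x": 0, "y": 0, "z": -0.24, "rx": 0, "ry": 0, "rz": 0, "claw": 255}, {"x": 0, "y": 0, "z": -0.32, "rx": 0, "ry": 0, "rz": 0, "claw": 255}, {"x": 0, "y": 0, "z": -0.39, "rx": 0, "ry": 0, "rz": 0, "claw": 255}, {"x": 0, "y": 0, "z": -0.44, "rx": 0, "ry": 0, "rz": 0, "claw": 255}, {"x": 0, "y": 0, "z": -0.475, "rx": 0, "ry": 0, "rz": 0, "claw": 255}, {"x": 0, "y": 0, "z": -0.495, "rx": 0, "ry": 0, "rz": 0, "claw": 255}, {"x": 0, "y": 0, "z": -0.505, "rx": 0, "ry": 0, "rz": 0, "claw": 255}, {"x": 0, "y": 0, "z": -0.51, "rx": 0, "ry": 0, "rz": 0, "claw": 255}]}}

```text
t: 15.9
tool_pos: [0.574, 0.4056, 0.0717]
orientation: [-3.035, -0.811, -0.003]
force: [0.1, -0.9, 0.5]
opening: 0.0007
gripper_force: 0.0
```

{"fn": "arm_command", "kwargs": {"targets": [{"x": 0, "y": 0, "z": -0.003, "rx": 0, "ry": 0, "rz": 0, "claw": 255}, {"x": 0, "y": 0, "z": -0.003, "rx": 0, "ry": 0, "rz": 0, "claw": 255}]}}

```text
t: 16.07
tool_pos: [0.5746, 0.4062, 0.0706]
orientation: [-3.034, -0.812, -0.004]
force: [-0.5, 0.1, -0.3]
opening: 0.0006
gripper_force: 0.0
```

{"fn": "arm_command", "kwargs": {"targets": [{"x": 0, "y": 0, "z": -0.006, "rx": 0, "ry": 0, "rz": 0, "claw": 255}, {"x": 0, "y": 0, "z": -0.012, "rx": 0, "ry": 0, "rz": 0, "claw": 255}, {"x": 0, "y": 0, "z": -0.018, "rx": 0, "ry": 0, "rz": 0, "claw": 255}, {"x": 0, "y": 0, "z": -0.022, "rx": 0, "ry": 0, "rz": 0, "claw": 255}, {"x": 0, "y": 0, "z": -0.025, "rx": 0, "ry": 0, "rz": 0, "claw": 255}, {"x": 0, "y": 0, "z": -0.027, "rx": 0, "ry": 0, "rz": 0, "claw": 255}, {"x": 0, "y": 0, "z": -0.029, "rx": 0, "ry": 0, "rz": 0, "claw": 255}, {"x": 0, "y": 0, "z": -0.031, "rx": 0, "ry": 0, "rz": 0, "claw": 255}, {"x": 0, "y": 0, "z": -0.033, "rx": 0, "ry": 0, "rz": 0, "claw": 255}, {"x": 0, "y": 0, "z": -0.035, "rx": 0, "ry": 0, "rz": 0, "claw": 255}]}}

```text
t: 16.9
tool_pos: [0.5736, 0.4057, 0.0512]
orientation: [3.035, 0.812, -0.0]
force: [-2.3, -0.5, 2.8]
opening: 0.0004
gripper_force: 1.5
```

{"fn": "arm_command", "kwargs": {"targets": [{"x": 0, "y": 0, "z": -0.002, "rx": 0, "ry": 0, "rz": 0, "claw": 255}, {"x": 0, "y": 0, "z": -0.004, "rx": 0, "ry": 0, "rz": 0, "claw": 255}, {"x": 0, "y": 0, "z": -0.006, "rx": 0, "ry": 0, "rz": 0, "claw": 255}, {"x": 0, "y": 0, "z": -0.008, "rx": 0, "ry": 0, "rz": 0, "claw": 255}, {"x": 0, "y": 0, "z": -0.009, "rx": 0, "ry": 0, "rz": 0, "claw": 255}, {"x": 0, "y": 0, "z": -0.009, "rx": 0, "ry": 0, "rz": 0, "claw": 255}]}}

```text
t: 17.4
tool_pos: [0.5737, 0.4057, 0.0464]
orientation: [-3.035, -0.812, -0.0]
force: [0.2, -0.5, -0.3]
opening: 0.0003
gripper_force: 0.0
```

{"fn": "arm_command", "kwargs": {"targets": [{"x": 0, "y": 0, "z": -0.001, "rx": 0, "ry": 0, "rz": 0, "claw": 255}, {"x": 0, "y": 0, "z": -0.002, "rx": 0, "ry": 0, "rz": 0, "claw": 255}, {"x": 0, "y": 0, "z": -0.002, "rx": 0, "ry": 0, "rz": 0, "claw": 255}]}}

```text
t: 17.65
tool_pos: [0.5738, 0.4058, 0.0463]
orientation: [-3.035, -0.812, -0.001]
force: [-3.5, -2.2, 5.0]
opening: 0.0004
gripper_force: 3.0
```

{"fn": "arm_command", "kwargs": {"targets": [{"x": 0, "y": 0, "z": -0.001, "rx": 0, "ry": 0, "rz": 0, "claw": 255}, {"x": 0, "y": 0, "z": -0.002, "rx": 0, "ry": 0, "rz": 0, "claw": 255}, {"x": 0, "y": 0, "z": -0.002, "rx": 0, "ry": 0, "rz": 0, "claw": 255}]}}

```text
t: 17.9
tool_pos: [0.5739, 0.4058, 0.0462]
orientation: [-3.035, -0.812, -0.001]
force: [-5.7, -4.0, 10.8]
opening: 0.0003
gripper_force: 5.7
```

{"fn": "arm_command", "kwargs": {"targets": [{"x": 0, "y": 0, "z": 0.006, "rx": 0, "ry": 0, "rz": 0, "claw": 255}, {"x": 0, "y": 0, "z": 0.03, "rx": 0, "ry": 0, "rz": 0, "claw": 255}, {"x": 0, "y": 0, "z": 0.1, "rx": 0, "ry": 0, "rz": 0, "claw": 255}, {"x": 0, "y": 0, "z": 0.18, "rx": 0, "ry": 0, "rz": 0, "claw": 255}, {"x": 0, "y": 0, "z": 0.26, "rx": 0, "ry": 0, "rz": 0, "claw": 255}, {"x": 0, "y": 0, "z": 0.34, "rx": 0, "ry": 0, "rz": 0, "claw": 255}, {"x": 0, "y": 0, "z": 0.42, "rx": 0, "ry": 0, "rz": 0, "claw": 255}, {"x": 0, "y": 0, "z": 0.5, "rx": 0, "ry": 0, "rz": 0, "claw": 255}, {"x": 0, "y": 0, "z": 0.58, "rx": 0, "ry": 0, "rz": 0, "claw": 255}, {"x": 0, "y": 0, "z": 0.6, "rx": 0, "ry": 0, "rz": 0, "claw": 255}]}}

```text
t: 18.73
tool_pos: [0.5752, 0.4066, 0.355]
orientation: [-3.031, -0.811, -0.019]
force: [0.6, -0.1, 2.3]
opening: 0.0006
gripper_force: 0.0
```

{"fn": "arm_command", "kwargs": {"targets": [{"x": 0.01, "y": -0.07, "z": 0, "rx": 0, "ry": 0, "rz": 0, "claw": 255}, {"x": 0.02, "y": -0.14, "z": 0, "rx": 0, "ry": 0, "rz": 0, "claw": 255}, {"x": 0.03, "y": -0.21, "z": 0, "rx": 0, "ry": 0, "rz": 0, "claw": 255}, {"x": 0.03, "y": -0.28, "z": 0, "rx": 0, "ry": 0, "rz": 0, "claw": 255}, {"x": 0.03, "y": -0.35, "z": 0, "rx": 0, "ry": 0, "rz": 0, "claw": 255}, {"x": 0.03, "y": -0.42, "z": 0, "rx": 0, "ry": 0, "rz": 0, "claw": 255}, {"x": 0.03, "y": -0.46, "z": 0, "rx": 0, "ry": 0, "rz": 0, "claw": 255}, {"x": 0.03, "y": -0.46, "z": 0, "rx": 0, "ry": 0, "rz": 0, "claw": 255}, {"x": 0.03, "y": -0.46, "z": 0, "rx": 0, "ry": 0, "rz": 0, "claw": 255}]}}

```text
t: 19.48
tool_pos: [0.5889, 0.1747, 0.3454]
orientation: [-3.036, -0.808, -0.002]
force: [0.9, 1.2, 1.4]
opening: 0.0003
gripper_force: 0.0
```

Run:
```python
from k import *
s=robot.read_state();print(s['t'],s['tool_pos'],s['force'],abs(s['dq']).max())
im,d=shot('side','s5');P=cloud('side',d)
for n,c in dict(small=(.690,.1485),square=(.4895,.3105),bar=(.5737,.406),large=(.625,.243)).items():
    r=np.hypot(P[...,0]-c[0],P[...,1]-c[1]);m=(r<.008)&(P[...,2]<.1);print(n,m.sum(),np.median(P[m][:,2]) if m.any() else 0)
cv2.imwrite('pics/s5c.png',cv2.resize(im[210:330,180:310,::-1],None,fx=5,fy=5,interpolation=cv2.INTER_CUBIC))
```

```text
19.4833 [0.58893848 0.17472995 0.34538591] [0.85358783 1.16562342 1.39124616] 0.04022424330200366
small 19 0.045242196434194915
square 19 0.04563592106608694
bar 25 0.04486122265906611
large 20 0.05618113175230832
```

View pics/s5c.png

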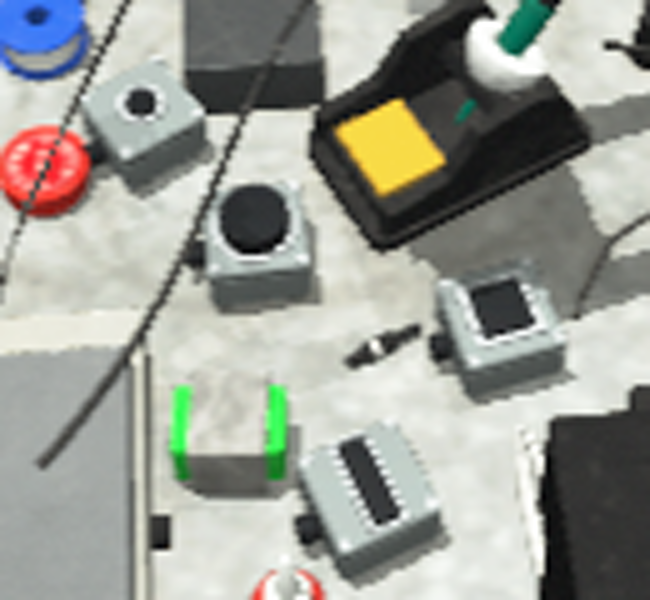

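The small, square and bar keys are down, the large key is up, the boxes haven't moved and the arm is clear.

```bash
python3 -c "
from plant import robot;print(robot.close_job())"
```

```text
the job is handed in; nothing more can be done
None
```

The small round, square and bar keys were pressed down in that order and stayed down, the large round key was left up, no box moved, and the job was handed in at about 19.5 s with the arm clear.

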